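Swap the battery packs in the push-push bay of the lamp charger

ROBOT

A 7-joint arm with a two-finger parallel gripper is mounted at the origin on the work surface; the furniture and walls round the work are solid. World frame = base frame: x ahead of the robot, y to its left, z up, the work surface at z = 0. Lengths are in mm, angles in rad, forces in N, time in s.
With the tool pointing down it reaches from about 425 to 1025 mm from the base axis. Payload 9.4 kg.
Tool frame: the origin (TCP) lies on the mounting face of the last link; the fingertips stand 173 mm ahead of it and the grasp point (between the pads) lies 155 mm ahead of it; z points along the fingers, y is the direction in which the jaws open and shut (so a half turn about z gives the same grasp; the last joint's range is limited). The gripper opens to 85 mm and grips with 20 to 120 N. Pads are 22 mm wide; open, the fingers measure 114 mm over their backs; the gripper's body (76 mm by 85 mm) begins 54 mm behind the grasp point. The pads swing forward as they close: fully open they stand 13 mm farther back than shut.
Start: joints at [-1.182, 0.599, -0.003, 1.599, 0.002, 0.943, -0.08], TCP at [325.621, 647.762, 404.675] pointing down, gripper open.
Joint ranges: [-2.57, 2.57], [-0.35, 1.97], [-1.29, 1.29], [0.11, 2.56], [-1.05, 4.19], [0.11, 1.86], [-2.63, 2.63]. Speed limits (rad/s): [2.22, 2.22, 3.01, 3.01, 3.14, 3.14, 3.14].

INTERFACE

Orientations are given as a unit quaternion [x, y, z, w].
In Python, from station import status, imaging, ticket, models gives the robot as it stands.
- The arm moves only by the tool servo_tool, never from a script. Its argument "deltas" is one flat list of numbers, 5 for each row, row after row: the shift along the tool's x, y, z in units of 40 mm (1.0 is 40 mm), then the turn about the tool's z in units of 5 degrees (1.0 is 5 degrees), then the gripper's target within -1 to 1 (shut at 1, half-way at 0, fully open at -1). A call has 1 to 12 rows; each row shifts and turns the commanded pose from where the row before left it, along the tool's axes as they then stand; what a row does not reach is not made up. A row lasts 1/10 s, in which the tool goes at most 50 mm and 8.59 degrees, less where a joint would pass 70% of its speed; a pose out of reach is approached as far as the arm can. A call with a number of a shift or a turn outside -1 to 1 is refused whole. A call with a gripper value outside its range is refused whole. The fingers move at their own pace and stop on an object; "force" is the grip in N (left out, the last holds). Time passes only in rows, so rows that do not move let the fingers close. It gives the time, the measured TCP pose, the force and the opening at its end, in the units of the state.
- status.read_state(): the state, without advancing time (a new reading comes with each control period).
- imaging.get_image(name): name is "scene" or "top"; returns a dict with "color" (480x640x3 uint8, red, green, blue), "intrinsics" (3x3 intrinsics, pixels), "R" (3x3) and "t" (3): a world point X has camera coordinates R X + t. Camera axes: x right, y down, z forward; pixel columns grow to the right and rows downward; lengths in mm; the calibration is good to about 2 mm. A picture is of the moment at which its call begins. There is no depth.
- ticket.close_job(): hands the job in, once; it reports no verdict.
Trained networks look in the newest picture that a camera, given by its name, has taken for a name from the list of things; names that differ only in an ending like _2 or _b are one class to them, and where a whole thing is asked for, a point or a joint stands for the part that bears it (a point fixed in the world has none). Each returns a list of dicts, best first, with "conf" (0 to 1); they miss things now and then, are a little off and sometimes report something else, mostly with a low value. They report only what shows in the picture. A call takes as long as a camera call. They do not tell look-alikes from the thing itself.
- models.search_frame(camera, query): "rect" ([left, top, right, bottom] in pixels, round what is visible of it).
- models.landmark_of(camera, query): "at" ([column, row] in pixels: a listed point, or the origin of a listed thing).
The state is a dict: "clock": time; "joints": joint angles; "qvel": joint speeds; "joint_torque": joint torques, N m; "tool_pos": TCP position; "tool_rot": TCP orientation; "ft_force": force on the tool from outside, world axes, zero at the start; "wrist_torque": the same for the moment, N m; "finger_gap": finger opening in mm.
Only numpy, scipy, OpenCV 4.12 (cv2) and the standard library are available. Lean on these libraries where they do the work, as an engineer would, in place of code of your own. Each camera call takes 0.05 s, during which the arm holds its last target.

TASK

The blue-headed battery pack in the bench charger is full. Press it down until its catch lets go and it springs up by itself, then lift it out and stand it upright in the free pocket of the wooden holder; after that put the red-headed pack from the holder into the charger bay and push it down until the catch holds it. Press gently, only as hard as the catch needs, because the contacts in the bay are delicate, and do not disturb the bottle beside the work.

Things in the scene. Friction and masses are not known exactly. Their poses are not given: they have to be found in the camera images.
- blue_pack_center (a point): Full battery pack: black block 26 x 38 x 76 mm (own x, y, z), 0.10 to 0.18 kg, upper 22 mm blue, foot edges bevelled. Starts caught in the charger bay, its head 7 to 15 mm out. The point is its centre, 38 mm below the flat top; z up along the pack, x across the 26 mm (the way to grip it).
- red_pack_center (a point): Flat battery pack, same as the blue one but with a red head. Starts standing in the holder's other pocket, foot on the pocket floor, 43 mm of it above the holder's rim. The point is its centre, 38 mm below the flat top; axes as for the blue pack.
- bay_mouth (a point): Centre of the charger bay's mouth, on the charger's flat top, 84 mm over the bench. x to the charger's rear, z up. The bay is an upright shaft 28.5 mm (x) by 40.5 mm (y), its rim bevelled 3.5 mm wide, 6 mm deep. A pack goes in foot down, its x along this x, either way round, onto a sprung lift plate; with the plate fully up the head stands 32 to 39 mm out.
- charger: Charger: fixed grey block with a black top, 84 mm high; top reaches 22.5 mm forward, 36 back, 28.5 to each side of the bay axis. Origin: bay axis at bench level. Push-push catch: press a pack 23.5 mm (spring 4.5 to 9 N) plus 4.2 mm more, let up, and it stays caught; press 3 to 4.5 mm again, let up, and it rises by itself in 0.5 s. Rubber stop 4.7 mm below the held position (6 N per mm). Over 25 N harms it.
- free_pocket (a point): Centre of the floor of the empty pocket of the holder: a fixed plywood block 38 mm (x) by 96.5 mm (y), 38 mm high, two open-topped pockets side by side along y, 46.5 mm apart, each 31 (x) by 43 (y) by 33 mm deep. The floor is 5 mm over the bench; z up; the red pack's pocket is at +46.5 mm along y. A pack stands with its x along this x, either way round.
- dosing_bottle: Bystander: grey dosing bottle with a black lid and knob, 73 mm across, 118 mm high, standing on the bench behind the work; origin under its centre.
Mind the look-alikes: they are no part of the job. Leave any purple or yellow look-alike of the part that bears red_pack_center alone.

How it is judged (in metres and radians):
On the way, in this order (a step that is already met when the one before it is completed fails the run):
1. the blue pack has sprung up in the charger bay and stands there by itself, the fingers off it (horizontal distance between blue_pack_center and bay_mouth below 0.006 m and z of blue_pack_center in the frame of bay_mouth between -0.012 and 0.004 m and contact force between the fingers and blue_pack below 0.1 N), for 0.15 s.
2. the blue pack stands upright in the free pocket of the holder, let go (horizontal distance between blue_pack_center and free_pocket below 0.008 m and z of blue_pack_center in the frame of free_pocket between 0.033 and 0.043 m and angle between blue_pack_center's own z axis and vertical below 0.12 rad and contact force between the fingers and blue_pack below 0.1 N), for 0.2 s.
At the end, for the whole second after the job is handed in: the red pack is held down by the catch in the charger bay, upright and at rest, its head no more than 18 mm out of the bay (centre within 5 mm of the bay's axis), and the blue pack stands upright and at rest in the pocket that was free, on its floor (centre within 8 mm of the pocket's), both let go (all of step 2 and horizontal distance between red_pack_center and bay_mouth below 0.005 m and z of red_pack_center in the frame of bay_mouth between -0.04 and -0.02 m and angle between red_pack_center's own z axis and vertical below 0.1 rad and linear speed of each of red_pack, blue_pack below 0.02 m/s); the robot touches nothing.
It fails at once if a pack is pressed on the charger with more than 25 N (contact force between any of red_pack, blue_pack and charger above 25 N).
It fails at once if the grey dosing bottle is moved by more than 2 cm (distance of dosing_bottle from where it was at the start of the episode above 0.02 m).
It also fails if it takes over 72 s, if anything falls off the work surface, if the arm or the gripper's body presses on something with over 40 N, if the wrist force passes 120 N, or if a joint passes its speed limit or range.

## Working session

There is one attempt and no reset: what is moved stays moved. The work goes in short steps, Python scripts to look and compute and a tool call to move; the robot and the scene stay as the last step left them, time stands still between calls to the robot, and variables do not carry over. Pictures are saved under pics/ and viewed, and the job is handed in when it is done.

Besides the shell and the picture viewer there is one more tool, called after ">>>" as a command line: name --argument value ..., lists and objects as JSON in quotes. servo_tool: Moves the arm, as the interface text tells. Shifts and turns lie within -1 to 1; 1 stands for 40 mm of shift or 5 degrees of turn. Its arguments: {"type":"object","properties":{"deltas":{"type":"array","items":{"type":"number"}},"force":{"type":"number"}},"required":["deltas"]}

```bash
mkdir -p pics; ls; cat > h.py <<'E'
import numpy as np, cv2
from station import status, imaging, ticket, models
def ray(im,px):
    K=np.array(im["intrinsics"]);R=np.array(im["R"]);t=np.array(im["t"])
    d=R.T@np.linalg.solve(K,[px[0],px[1],1.0]);o=-R.T@t
    return o,d
def atz(im,px,z):
    o,d=ray(im,px);return o+d*(z-o[2])/d[2]
def proj(im,X):
    K=np.array(im["intrinsics"]);R=np.array(im["R"]);t=np.array(im["t"])
    c=R@np.array(X,float)+t;p=K@c;return p[:2]/p[2]
def tri(a,pa,b,pb):
    oa,da=ray(a,pa);ob,db=ray(b,pb)
    A=np.stack([da,-db],1);s=np.linalg.lstsq(A,ob-oa,rcond=None)[0]
    p=oa+da*s[0];q=ob+db*s[1];return (p+q)/2,np.linalg.norm(p-q)
def save(im,name,box=None,scale=1):
    c=im["color"][:,:,::-1]
    if box: c=c[box[1]:box[3],box[0]:box[2]]
    if scale!=1:c=cv2.resize(np.ascontiguousarray(c),None,fx=scale,fy=scale,interpolation=cv2.INTER_CUBIC)
    cv2.imwrite("pics/"+name,c)
E
python3 - <<'E'
from h import *
import pickle
np.set_printoptions(precision=1,suppress=True)
print(status.read_state())
ims={}
for c in("scene","top"):
    im=imaging.get_image(c);ims[c]=im;save(im,c+"0.png")
    print(c,-np.array(im["R"]).T@np.array(im["t"]))
    for q in("blue_pack_center","red_pack_center","bay_mouth","free_pocket","charger","dosing_bottle"):
        print(q,[(np.round(d["at"],1).tolist(),round(d["conf"],2)) for d in models.landmark_of(c,q)[:4]])
pickle.dump(ims,open("im0.pkl","wb"))
E
```

```text
pics
{'clock': 0.0, 'joints': array([-1.2,  0.6, -0. ,  1.6,  0. ,  0.9, -0.1]), 'qvel': array([-0., -0.,  0., -0., -0.,  0.,  0.]), 'joint_torque': array([  0. , -77.6,   1.6, -25.8,   0. ,   0. ,  -0. ]), 'tool_pos': array([325.5, 647.6, 403.8]), 'tool_rot': array([ 0.2,  1. , -0. , -0. ]), 'ft_force': array([ 0.5, -0.2, -0.1]), 'wrist_torque': array([-0.1, -0. ,  0. ]), 'finger_gap': 85.08081128387929}
scene [-39.2 899.5 699.7]
blue_pack_center [([439.4, 243.8], 0.83)]
red_pack_center [([391.4, 244.9], 0.94), ([256.0, 343.2], 0.6), ([389.7, 242.6], 0.37)]
bay_mouth [([442.6, 235.7], 0.78)]
free_pocket [([393.5, 242.9], 0.62)]
charger [([436.2, 266.0], 0.59)]
dosing_bottle [([381.9, 207.4], 0.87)]
top [ 386.2  463.2 1024.9]
blue_pack_center [([406.8, 315.6], 0.76)]
red_pack_center [([206.4, 285.9], 0.98), ([293.8, 173.0], 0.9), ([375.5, 283.9], 0.88)]
bay_mouth [([408.8, 319.4], 0.91)]
free_pocket [([388.9, 266.8], 0.78)]
charger [([402.2, 321.5], 0.58)]
dosing_bottle [([428.4, 215.9], 0.77)]
```

View pics/scene0.png

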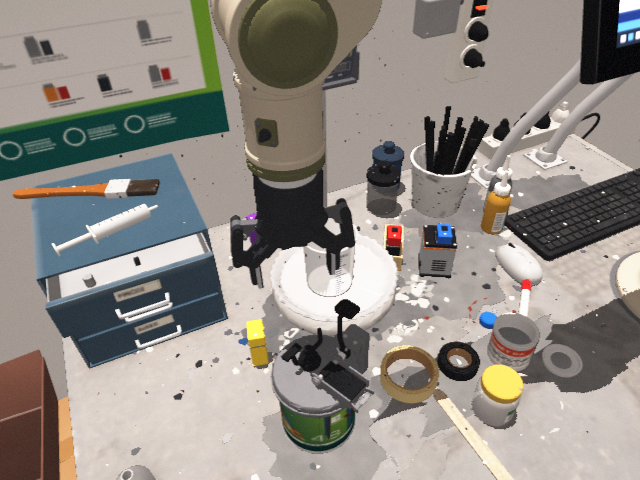

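View pics/top0.png

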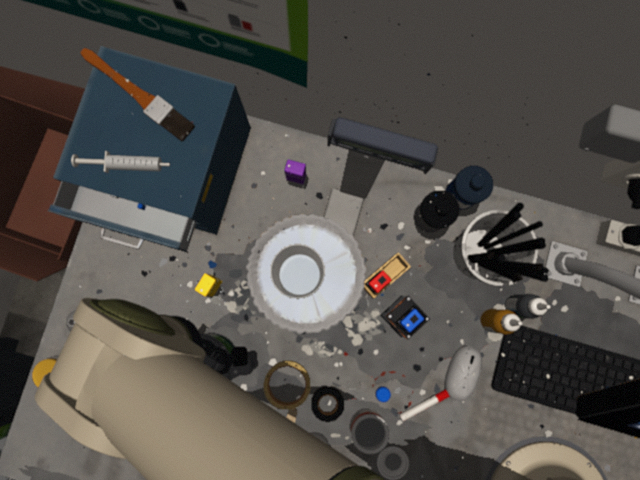

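```bash
python3 - <<'E'
from h import *
import pickle
ims=pickle.load(open("im0.pkl","rb"))
save(ims["scene"],"s1.png",(340,170,480,290),5)
save(ims["top"],"t1.png",(330,190,470,370),4)
np.set_printoptions(precision=4,suppress=True)
print(ims["top"]["R"],ims["top"]["intrinsics"],status.read_state()["tool_rot"])
E
```

```text
[[ 0.0204 -0.9997  0.0098]
 [-0.9934 -0.0214 -0.1128]
 [ 0.113  -0.0074 -0.9936]] [[499.0772   0.     319.8302]
 [  0.     499.0772 243.9282]
 [  0.       0.       1.    ]] [0.2308 0.973  0.     0.    ]
```

View pics/s1.png

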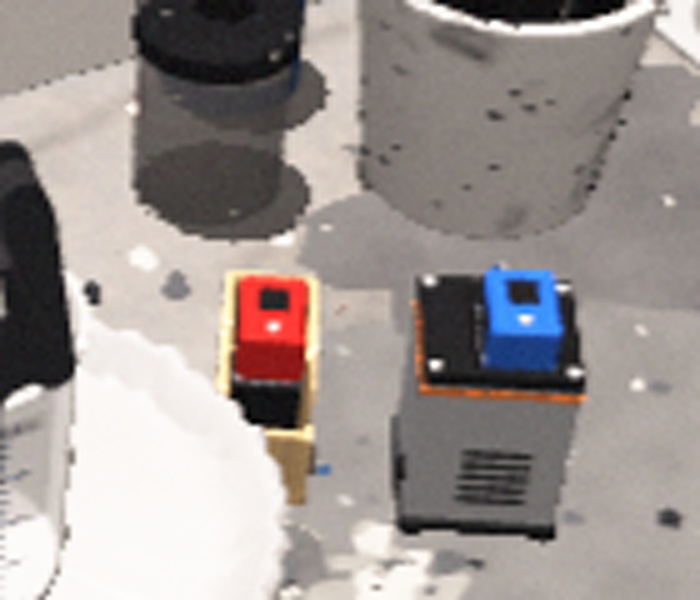

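View pics/t1.png

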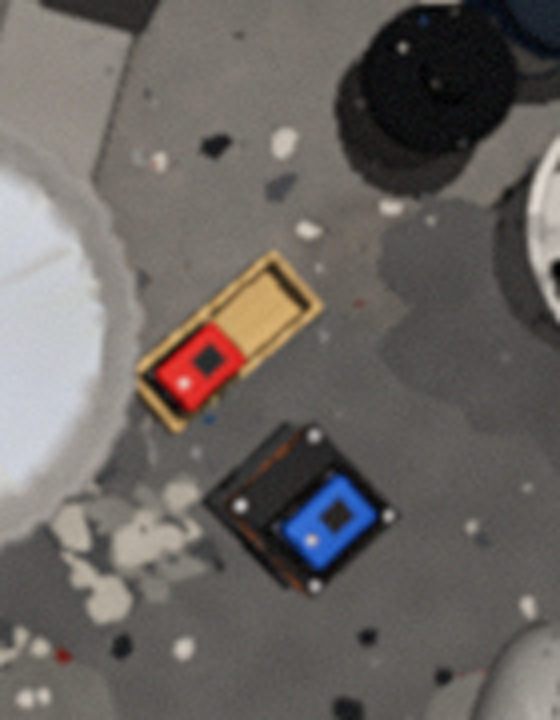

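```bash
cat > fit.py <<'E'
from h import *
from scipy.optimize import minimize
S=8
def soft(im,col,box):
    c=im["color"].astype(float)[box[1]:box[3],box[0]:box[2]]
    c=cv2.resize(c,None,fx=S,fy=S,interpolation=cv2.INTER_LINEAR)
    r,g,b=c[...,0],c[...,1],c[...,2]
    v= b-np.maximum(r,g) if col=="blue" else r-np.maximum(g,b)
    m=((v>30)).astype(np.uint8)
    n,l,st,_=cv2.connectedComponentsWithStats(m)
    k=1+np.argmax(st[1:,4]); m=(l==k).astype(np.uint8)
    return cv2.morphologyEx(m,cv2.MORPH_CLOSE,np.ones((5*S,5*S),np.uint8))
def corners(x,y,yaw,zt,zb,dx=13,dy=19):
    c,s=np.cos(yaw),np.sin(yaw)
    return [(x+c*a*dx-s*b*dy,y+s*a*dx+c*b*dy,z) for a in(-1,1) for b in(-1,1) for z in(zt,zb)]
def rend(im,P,box,shape):
    p=np.array([proj(im,X) for X in P])-[box[0],box[1]]
    p=(p+0.5)*S-0.5
    h=cv2.convexHull(p.astype(np.float32)).reshape(-1,2)
    m=np.zeros(shape,np.uint8);cv2.fillConvexPoly(m,np.round(h*16).astype(np.int32),1,shift=4);return m
def fit(views,col,x0,zt,zb,fz=False):
    """views: list of (im,box). params x,y,yaw,(zt)"""
    ms=[soft(i,col,b) for i,b in views]
    def cost(p):
        z=p[3] if fz else zt
        zbb=zb if zb is not None else z-22
        P=corners(p[0],p[1],p[2],z,zbb);c=0
        for (i,b),m in zip(views,ms):
            r=rend(i,P,b,m.shape);c+=1-(r&m).sum()/max(1,(r|m).sum())
        return c
    best=None
    for dyaw in(0,.15,-.15):
        s=[x0[0],x0[1],x0[2]+dyaw]+([zt] if fz else [])
        sim=np.array([s]+[[s[j]+(d if j==k else 0) for j in range(len(s))] for k,d in enumerate([6,6,.15,4][:len(s)])])
        r=minimize(cost,s,method="Nelder-Mead",options=dict(initial_simplex=sim,xatol=.02,fatol=1e-5,maxiter=400))
        if best is None or r.fun<best.fun:best=r
    return best.x,best.fun
E
cat > run1.py <<'E'
from fit import *
import pickle
ims=pickle.load(open("im0.pkl","rb"));S0,T0=ims["scene"],ims["top"]
np.set_printoptions(precision=3,suppress=True)
# yaw initial from top crop long axis
bx=[T0,(395,300,435,340)],[S0,(430,215,460,250)]
rx=[T0,(360,260,405,300)],[S0,(380,215,408,255)]
def yawguess(a,b,z):
    d=atz(T0,b,z)-atz(T0,a,z);return np.arctan2(d[1],d[0])-np.pi/2
yb=yawguess((401,324),(423,312),95);yr=yawguess((371,287),(390,273),81)
b0=atz(T0,(412,320.5),95);r0=atz(T0,(380,281.5),81)
print(yb,yr,b0,r0)
for n,v in(("top",bx[:1]),("scene",bx[1:]),("both",bx)):
    print("blue",n,*fit(v,"blue",(b0[0],b0[1],yb),95,84,n=="both"))
for n,v in(("top",rx[:1]),("scene",rx[1:]),("both",rx)):
    print("red",n,*fit(v,"red",(r0[0],r0[1],yr),81,59,n=="both"))
E
python3 run1.py
```

```text
-2.63185042277628 -2.492119157638702 [353.394 283.188  95.   ] [424.598 341.008  81.   ]
blue top [353.803 282.178  -2.385] 0.04888745268211614
blue scene [351.65  282.529  -2.423] 0.1412661783886826
blue both [352.957 282.644  -2.39   96.24 ] 0.22315270169357304
red top [437.943 329.383  -2.266] 0.5549395497962728
red scene [423.892 340.289  -2.305] 0.08674580943488508
red both [424.156 340.098  -2.304  80.714] 0.6669102711676463
```

```bash
sed -i 's/m=((v>30))/m=((v>(30 if col=="blue" else 90)))/' fit.py; python3 run1.py
python3 - <<'E'
from fit import *
import pickle
ims=pickle.load(open("im0.pkl","rb"));S0,T0=ims["scene"],ims["top"]
np.set_printoptions(precision=2,suppress=True)
# charger screws (top crop px /4), holder corners
for nm,z,pts in(("screws z84",84,[(314,435),(389,516),(315,586),(240,505)]),("holder rim z38",38,[(273,252),(324,304),(180,432),(137,378)])):
    P=np.array([atz(T0,((u+.5)/4-.5+330,(v+.5)/4-.5+190),z) for u,v in pts]);print(nm,P[:,:2].tolist(),P.mean(0))
    for k in range(4):
        d=P[(k+1)%4]-P[k];print(np.linalg.norm(d),np.arctan2(d[1],d[0]))
P=np.array([atz(S0,((u+.5)/5-.5+340,(v+.5)/5-.5+170),84) for u,v in[(430,280),(565,288),(574,372),(435,364)]]);print("screws scene",P[:,:2].tolist(),P.mean(0))
E
```

```text
-2.63185042277628 -2.492119157638702 [353.394 283.188  95.   ] [424.598 341.008  81.   ]
blue top [353.803 282.178  -2.385] 0.04888745268211614
blue scene [351.65  282.529  -2.423] 0.1412661783886826
blue both [352.957 282.644  -2.39   96.24 ] 0.22315270169357304
red top [425.556 339.862  -2.414] 0.12400286357128243
red scene [424.464 339.086  -2.427] 0.10569942851258818
red both [425.401 338.546  -2.41   77.431] 0.18406172478590388
screws z84 [[393.95676125672094, 288.3263481347182], [357.0309278649254, 253.2016387603561], [324.0902568477493, 287.8316791313231], [360.7204668043823, 322.9505864417346]] [358.95 288.08  84.  ]
50.96334349620367 -2.3811873481622534
47.79463885371066 2.3311981943598123
50.74554100750418 0.764337567090179
47.99467832232669 -0.8058481998418247
holder rim z38 [[484.4087743139735, 300.2371845229021], [459.0393302062028, 274.8369170476666], [394.45114228993134, 345.81817105894424], [420.512221546185, 367.26816061053296]] [439.6  322.04  38.  ]
35.89961395545651 -2.3555873690818117
95.9686013200209 2.3090722673606976
33.75325026962589 0.6886482188951275
92.60626982481972 -0.8093337309751444
screws scene [[392.2901819429714, 286.8235010381767], [355.1405732946503, 251.8995190386404], [322.6986418404454, 287.1725524921791], [359.29936557095897, 322.0595965334852]] [357.36 286.99  84.  ]
```

```bash
python3 - <<'E'
from fit import *
import pickle
ims=pickle.load(open("im0.pkl","rb"));S0,T0=ims["scene"],ims["top"]
np.set_printoptions(precision=1,suppress=True)
for px in((364,270),(352,240),(345,312)):
  for z in(0,30,50,70,90): X=atz(T0,px,z);print(px,z,X[:2],"scene",proj(S0,X))
t=T0["color"].copy();s=S0["color"].copy()
def draw(x,y,yaw,z,dx,dy,col):
    for im,c in((T0,t),(S0,s)):
        P=np.array([proj(im,X) for X in corners(x,y,yaw,z,z,dx,dy)])[::2][[0,1,3,2]]
        cv2.polylines(c,[np.round(P*16).astype(int)],True,col,1,shift=4)
draw(353.1,282.6,.76,96,13,19,(255,255,0))
draw(353.1,282.6,.76,84,14.25,20.25,(255,255,255))
yw=.745;r=np.array([425.2,339.2]);yv=np.array([-np.sin(yw),np.cos(yw)])
draw(*r,yw,81,13,19,(0,255,0))
f=r-46.5*yv;c=r-23.25*yv;print("free",f)
draw(*f,yw,38,15.5,21.5,(0,255,255));draw(*c,yw,38,19,48.25,(255,0,255))
draw(*f,yw,5,15.5,21.5,(0,0,255))
for sgn in(-1,1):
    xv=np.array([np.cos(yw),np.sin(yw)]);draw(*(r+sgn*27*xv),yw,50,7,11,(255,255,255))
a=cv2.resize(t[220:345,340:450],None,fx=4,fy=4,interpolation=3);b=cv2.resize(s[200:300,370:470],None,fx=5,fy=5,interpolation=3)
cv2.imwrite("pics/ov_t.png",a[:,:,::-1]);cv2.imwrite("pics/ov_s.png",b[:,:,::-1])
E
```

```text
(364, 270) 0 [450.8 363.6] scene [373.2 259.5]
(364, 270) 30 [448.9 366.5] scene [373.7 249.8]
(364, 270) 50 [447.7 368.5] scene [373.9 243.1]
(364, 270) 70 [446.4 370.4] scene [374.2 236.2]
(364, 270) 90 [445.1 372.4] scene [374.6 229. ]
(352, 240) 0 [512.4 389.1] scene [343.5 249.6]
(352, 240) 30 [508.7 391.3] scene [344.1 240.2]
(352, 240) 50 [506.3 392.7] scene [344.5 233.7]
(352, 240) 70 [503.8 394.2] scene [345.  226.9]
(352, 240) 90 [501.3 395.6] scene [345.4 220. ]
(345, 312) 0 [364.4 401.4] scene [391.2 292.6]
(345, 312) 30 [365.1 403.3] scene [391.5 282. ]
(345, 312) 50 [365.5 404.5] scene [391.7 274.6]
(345, 312) 70 [365.9 405.7] scene [391.9 267. ]
(345, 312) 90 [366.3 406.9] scene [392.2 259.2]
free [456.7 305. ]
```

View pics/ov_t.png

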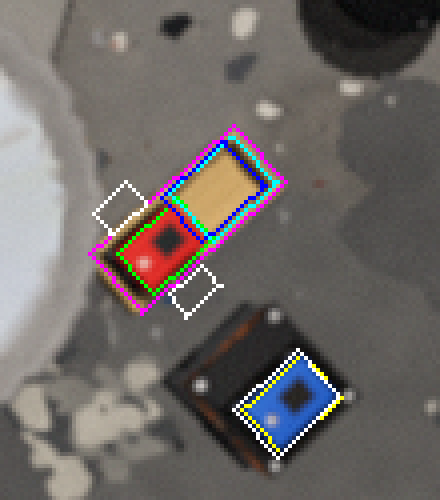

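View pics/ov_s.png

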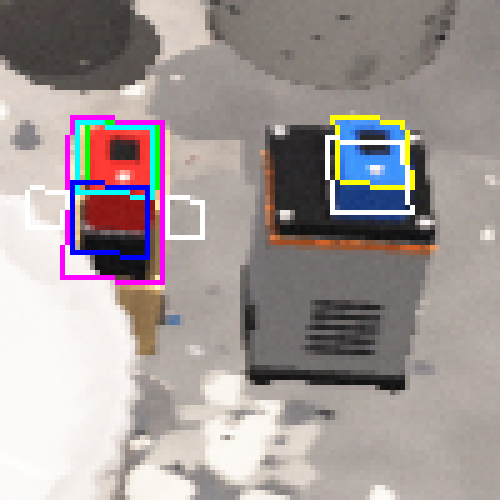

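>>> servo_tool --deltas '[0,0,0,0.99,1,0,0,0,0.99,1,0,0,0,0.99,1,0,0,0,0.99,1,-0.88,-0.72,0,0,1,-0.88,-0.72,0,0,1,-0.88,-0.72,0,0,1,-0.88,-0.72,0,0,1,-0.88,-0.72,0,0,1,-0.88,-0.72,0,0,1,-0.88,-0.72,0,0,1,-0.88,-0.72,0,0,1]' --force 30

```text
clock: 1.9
tool_pos: [352.3, 283.1, 405.0]
tool_rot: [0.395, 0.919, 0.0, 0.0]
ft_force: [1.7, 0.0, 0.7]
finger_gap: -0.2
```

```bash
cat > go.py <<'E'
import sys
from h import *
np.set_printoptions(precision=3,suppress=True)
from scipy.spatial.transform import Rotation as Ro
def go(x,y,z,yaw=None):
    s=status.read_state();R=Ro.from_quat(s["tool_rot"]).as_matrix()
    d=R.T@(np.array([x,y,z])-s["tool_pos"])
    ya=np.arctan2(R[1,1],R[0,1])
    print("t",s["clock"],"pos",s["tool_pos"],"yaw",ya,"tilt",R[:,2],"F",s["ft_force"],"gap",s["finger_gap"])
    tu=0 if yaw is None else -((yaw-ya+np.pi/2)%np.pi-np.pi/2)
    print("units x y z turn",d/40,np.degrees(tu)/5)
go(*map(float,sys.argv[1:]))
E
python3 go.py 353.1 282.6 300 .76
```

```text
t 1.9 pos [352.299 283.144 404.964] yaw 0.7596036395233584 tilt [ 0.001  0.001 -1.   ] F [1.67  0.    0.699] gap -0.1739782936301232
units x y z turn [-0.024  0.003  2.624] -0.004541956495472734
```

>>> servo_tool --deltas '[-0.02,0,0.9,0,1,0,0,0.9,0,1,0,0,0.9,0,1,0,0,0.2,0,1,0,0,0,0,1,0,0,0,0,1]'

```text
clock: 2.5
tool_pos: [353.3, 284.6, 289.7]
tool_rot: [0.395, 0.919, 0.0, 0.0]
ft_force: [0.5, 0.1, 0.4]
finger_gap: 0.2
```

```bash
python3 go.py 353.1 282.6 284 .76; python3 - <<'E'
from h import *
s=imaging.get_image("scene");t=imaging.get_image("top")
save(s,"s2.png",(370,150,490,290),4);save(t,"t2.png",(330,190,480,370),4)
p=status.read_state()["tool_pos"]
print(proj(s,[p[0],p[1],p[2]-173]),proj(t,[p[0],p[1],p[2]-173]))
E
```

```text
t 2.5 pos [353.293 284.614 289.654] yaw 0.7594247960563344 tilt [ 0.001  0.001 -1.   ] F [0.49  0.107 0.359] gap 0.22269855693354773
units x y z turn [-0.033 -0.038  0.141] -0.00659135166626282
[444.91617242 221.59456577] [413.55622104 321.03191789]
```

View pics/s2.png

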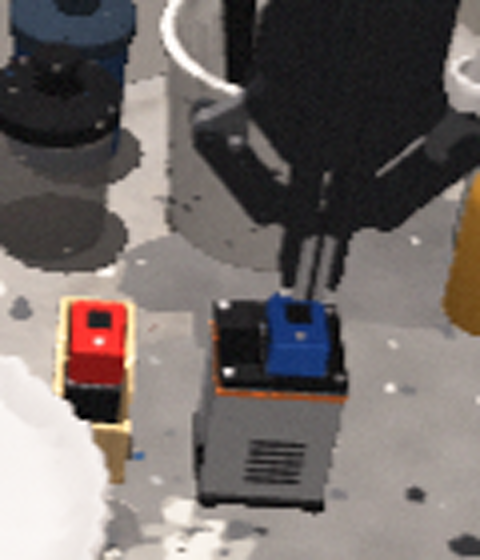

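View pics/t2.png

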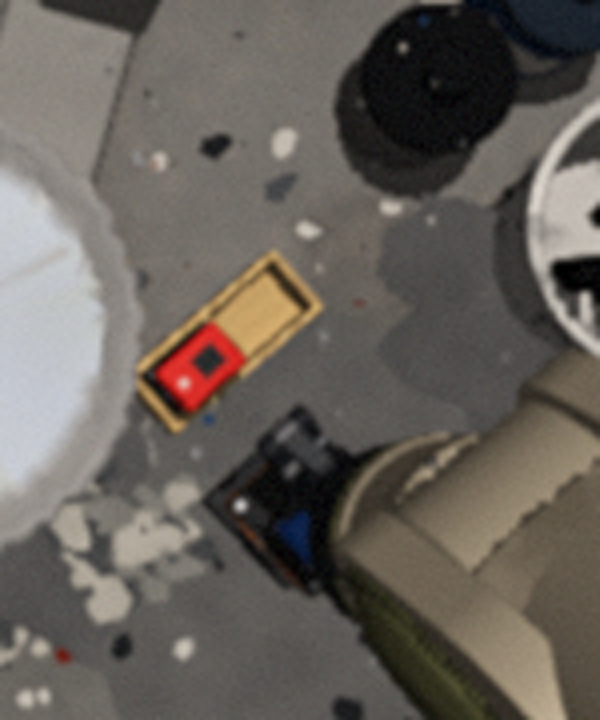

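```bash
python3 - <<'E'
from h import *
print(status.read_state()["tool_pos"])
s=imaging.get_image("scene")
p=status.read_state()["tool_pos"];print(p)
c=s["color"][160:280,400:490].copy();c=cv2.resize(c,None,fx=6,fy=6,interpolation=cv2.INTER_CUBIC)
c=np.clip(c.astype(float)*2.5,0,255).astype(np.uint8)
for h in(173,155,120,100):
    u=proj(s,[p[0],p[1],p[2]-h]);q=((u-[400,160]+.5)*6-.5).round().astype(int);print(h,u);cv2.circle(c,tuple(int(v) for v in q),3,(0,255,0),-1)
cv2.imwrite("pics/s3.png",c[:,:,::-1])
E
```

```text
[353.28130542 284.65156189 290.07517097]
[353.21024409 284.60437157 290.0153752 ]
173 [444.95838823 221.62740746]
155 [446.45979304 213.95445417]
120 [449.49942824 198.42034993]
100 [451.31177065 189.15834505]
```

View pics/s3.png

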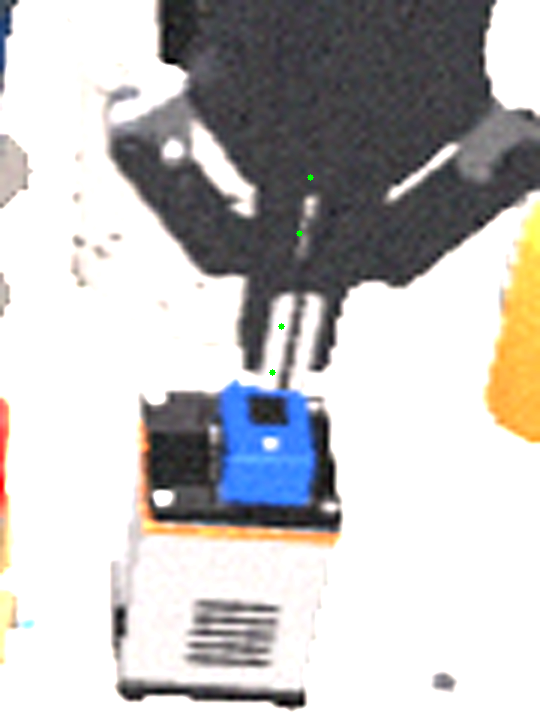

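```bash
python3 go.py 353.6 283.1 275 .76
```

```text
t 2.65 pos [353.21  284.604 290.015] yaw 0.7595131089990262 tilt [ 0.002  0.002 -1.   ] F [ 0.249 -0.199 -0.116] gap 0.35598317381848976
units x y z turn [-0.034 -0.02   0.375] -0.00557935988774064
```

>>> servo_tool --deltas '[-0.034,-0.02,0.2,0,1,0,0,0.175,0,1,0,0,0,0,1,0,0,0,0,1]'

```text
clock: 3.05
tool_pos: [353.3, 282.7, 273.4]
tool_rot: [0.395, 0.919, -0.0, -0.0]
ft_force: [0.0, -0.0, -0.1]
finger_gap: 0.1
```

>>> servo_tool --deltas '[0,0,0.05,0,1,0,0,0,0,1,0,0,0,0,1]'

```text
clock: 3.35
tool_pos: [353.3, 282.8, 271.7]
tool_rot: [0.395, 0.919, -0.0, 0.0]
ft_force: [0.3, -0.5, 0.3]
finger_gap: 0.0
```

>>> servo_tool --deltas '[0,0,0.04,0,1,0,0,0,0,1,0,0,0,0,1]'

```text
clock: 3.65
tool_pos: [353.4, 282.8, 270.3]
tool_rot: [0.395, 0.919, 0.0, 0.0]
ft_force: [0.2, -1.0, 6.4]
finger_gap: 0.2
```

>>> servo_tool --deltas '[0,0,0.03,0,1,0,0,0,0,1]'

```text
clock: 3.85
tool_pos: [353.4, 282.8, 269.1]
tool_rot: [0.395, 0.919, 0.0, 0.0]
ft_force: [-0.5, -0.7, 6.7]
finger_gap: 0.1
```

>>> servo_tool --deltas '[0,0,0.03,0,1,0,0,0,0,1]'

```text
clock: 4.05
tool_pos: [353.4, 282.8, 268.0]
tool_rot: [0.395, 0.919, 0.0, 0.0]
ft_force: [-0.5, -0.7, 7.7]
finger_gap: 0.2
```

>>> servo_tool --deltas '[0,0,0.02,0,1,0,0,0,0,1]'

```text
clock: 4.25
tool_pos: [353.4, 282.8, 267.2]
tool_rot: [0.395, 0.919, 0.0, 0.0]
ft_force: [-1.3, -0.2, 7.4]
finger_gap: 0.3
```

>>> servo_tool --deltas '[0,0,0.015,0,1,0,0,0,0,1]'

```text
clock: 4.45
tool_pos: [353.3, 282.8, 266.6]
tool_rot: [0.395, 0.919, 0.0, 0.0]
ft_force: [-1.0, 0.0, 7.2]
finger_gap: 0.3
```

>>> servo_tool --deltas '[0,0,0.015,0,1,0,0,0,0,1]'

```text
clock: 4.65
tool_pos: [353.4, 282.8, 266.0]
tool_rot: [0.395, 0.919, 0.0, 0.0]
ft_force: [-0.6, -1.1, 6.4]
finger_gap: 0.2
```

>>> servo_tool --deltas '[0,0,0.01,0,1,0,0,0,0,1]'

```text
clock: 4.85
tool_pos: [353.4, 282.8, 265.6]
tool_rot: [0.395, 0.919, 0.0, 0.0]
ft_force: [-1.1, -0.8, 6.2]
finger_gap: -0.0
```

>>> servo_tool --deltas '[0,0,0.01,0,1,0,0,0,0,1]'

```text
clock: 5.05
tool_pos: [353.4, 282.8, 265.3]
tool_rot: [0.395, 0.919, 0.0, 0.0]
ft_force: [-1.3, -0.4, 8.0]
finger_gap: 0.1
```

>>> servo_tool --deltas '[0,0,-0.8,0,1,0,0,-0.8,0,1,0,0,0,0,0,0,0,0,0,0,0,0,0,0,0,0,0,0,0,0,0,0,0,0,0]'

```text
clock: 5.75
tool_pos: [353.2, 282.7, 328.1]
tool_rot: [0.395, 0.919, -0.001, -0.0]
ft_force: [-0.9, 0.1, -0.2]
finger_gap: 43.1
```

```bash
python3 - <<'E'
from h import *
s=imaging.get_image("scene");t=imaging.get_image("top")
save(s,"s4.png",(370,130,490,290),4);save(t,"t4.png",(330,190,480,370),4)
print(status.read_state()["tool_pos"],status.read_state()["finger_gap"])
E
```

```text
[353.33223019 282.72533396 328.34773447] 43.027155508895724
```

View pics/s4.png

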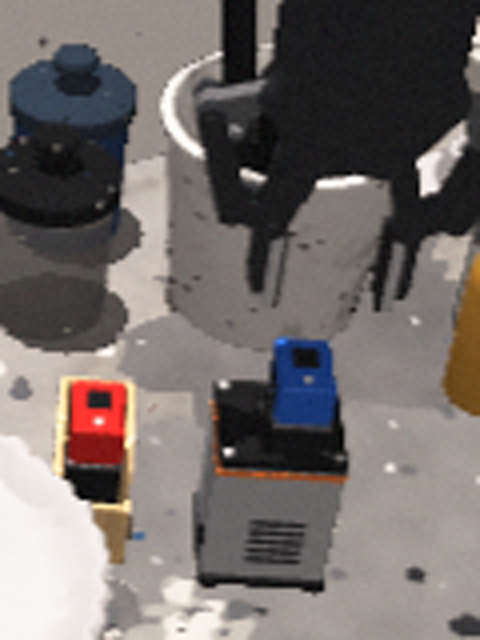

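>>> servo_tool --deltas '[0,0,0.8,0,0,0,0,0.6,0,0,0,0,0.2,0,0.2,0,0,0,0,0.25,0,0,0,0,0.28]' --force 20

```text
clock: 6.35
tool_pos: [353.5, 282.8, 265.3]
tool_rot: [0.395, 0.919, -0.0, 0.0]
ft_force: [-0.7, -0.9, 0.6]
finger_gap: 30.8
```

```bash
python3 - <<'E'
from h import *
s=imaging.get_image("scene");S=status.read_state();print(S["tool_pos"],S["finger_gap"],S["ft_force"])
c=s["color"][170:280,400:490].copy();c=cv2.resize(c,None,fx=6,fy=6,interpolation=cv2.INTER_CUBIC)
c=np.clip(c.astype(float)*2.5,0,255).astype(np.uint8)
cv2.imwrite("pics/s5.png",c[:,:,::-1])
E
```

```text
[353.54960663 282.90012264 265.58708842] 30.690828554385188 [0.14889213 0.27068047 0.52714452]
```

View pics/s5.png

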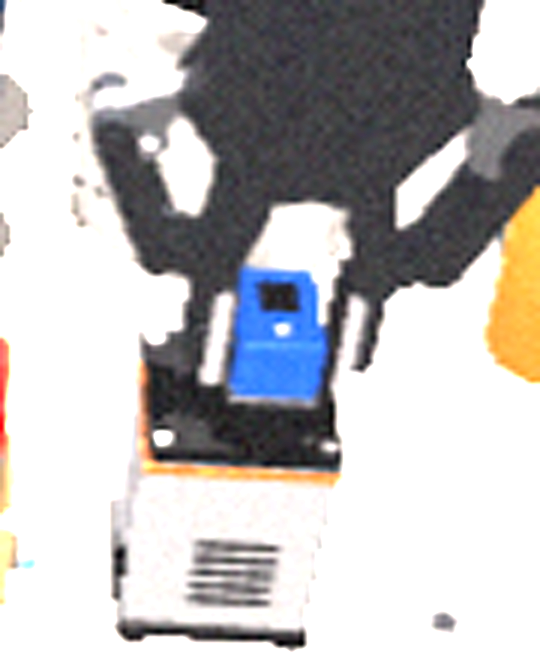

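>>> servo_tool --deltas '[0,0.03,0,0,0.3,0,0,0,0,0.32,0,0,0,0,0.32]'

```text
clock: 6.7
tool_pos: [354.3, 283.7, 265.4]
tool_rot: [0.395, 0.919, 0.0, 0.0]
ft_force: [0.5, -0.1, 0.0]
finger_gap: 28.6
```

>>> servo_tool --deltas '[0,0,0,0,0.34,0,0,0,0,0.34]'

```text
clock: 6.9
tool_pos: [354.2, 283.6, 265.0]
tool_rot: [0.395, 0.919, 0.0, 0.0]
ft_force: [0.2, 0.3, -0.3]
finger_gap: 28.0
```

>>> servo_tool --deltas '[0,0,0,0,0.36,0,0,0,0,0.36]'

```text
clock: 7.1
tool_pos: [354.2, 283.6, 264.9]
tool_rot: [0.395, 0.919, -0.0, 0.0]
ft_force: [-0.3, -0.5, -1.2]
finger_gap: 27.3
```

>>> servo_tool --deltas '[0,0,0,0,0.38,0,0,0,0,0.38]'

```text
clock: 7.3
tool_pos: [354.2, 283.6, 264.9]
tool_rot: [0.395, 0.919, 0.0, 0.0]
ft_force: [-0.6, -0.3, 0.3]
finger_gap: 26.6
```

>>> servo_tool --deltas '[0,0,0,0,0.4,0,0,0,0,0.4]'

```text
clock: 7.5
tool_pos: [354.2, 283.6, 264.9]
tool_rot: [0.395, 0.919, 0.0, 0.0]
ft_force: [0.7, 0.3, 1.0]
finger_gap: 25.6
```

>>> servo_tool --deltas '[0,0,0,0,0.42,0,0,0,0,0.42]'

```text
clock: 7.7
tool_pos: [354.2, 283.6, 264.9]
tool_rot: [0.395, 0.919, 0.0, 0.0]
ft_force: [0.8, 0.4, 1.2]
finger_gap: 25.5
```

>>> servo_tool --deltas '[0,0,0,0,1,0,0,0,0,1,0,0,-0.3,0,1,0,0,-0.6,0,1,0,0,-0.8,0,1,0,0,0,0,1]' --force 40

```text
clock: 8.3
tool_pos: [354.6, 283.8, 335.5]
tool_rot: [0.395, 0.919, 0.002, 0.001]
ft_force: [0.0, -0.1, -2.2]
finger_gap: 25.3
```

```bash
python3 go.py 457.4 306 332 .748
```

```text
t 8.3 pos [354.61 283.77 335.47] yaw 0.7591282830452768 tilt [ 0.003  0.003 -1.   ] F [ 0.02  -0.07  -2.221] gap 25.26474586902471
units x y z turn [-1.366  2.246  0.096] 0.12752073034427036
```

>>> servo_tool --deltas '[-0.34,0.56,0,0.13,1,-0.34,0.56,0,0,1,-0.34,0.56,0,0,1,-0.34,0.56,0,0,1,0,0,0,0,1,0,0,0,0,1]'

```text
clock: 8.9
tool_pos: [456.6, 304.6, 331.7]
tool_rot: [0.4, 0.916, -0.001, -0.0]
ft_force: [-0.3, 0.8, -1.0]
finger_gap: 25.6
```

```bash
python3 go.py 457.4 306 287 .748; cat > look.py <<'E'
import sys,pickle
from h import *
n=sys.argv[1];ims={}
for c in("scene","top"):ims[c]=imaging.get_image(c)
pickle.dump(ims,open(n+".pkl","wb"))
save(ims["scene"],n+"s.png",(350,150,480,280),4);save(ims["top"],n+"t.png",(330,190,480,340),4)
E
python3 look.py a
```

```text
t 8.9 pos [456.58  304.595 331.709] yaw 0.7474966950474564 tilt [-0.002 -0.001 -1.   ] F [-0.291  0.754 -0.982] gap 25.59338531792895
units x y z turn [0.012 0.041 1.118] -0.005767449917755884
```

View pics/as.png

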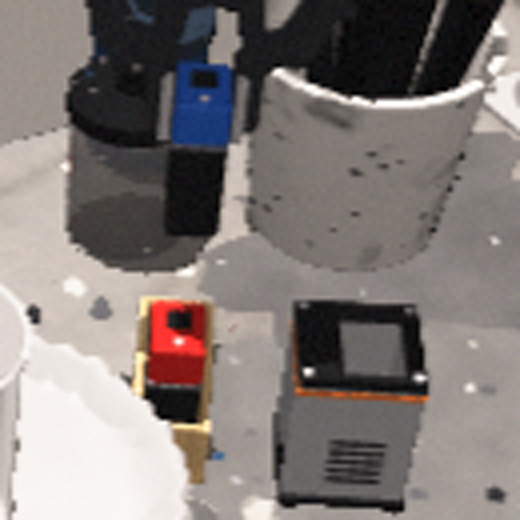

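View pics/at.png

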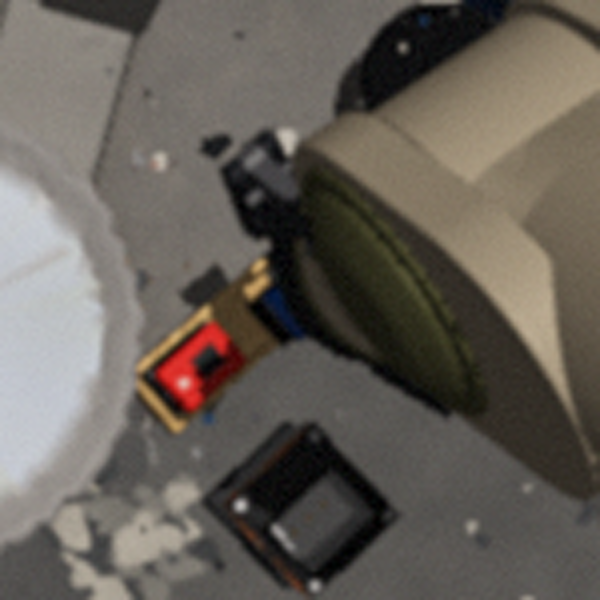

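```bash
cat > f2.py <<'E'
from fit import *
import pickle
np.set_printoptions(precision=2,suppress=True)
i=pickle.load(open("a.pkl","rb"));s=i["scene"];t=i["top"]
print(fit([(s,(388,160,415,192))],"blue",(456.6,304.6,.748),187,165,True))
for z in(183,187,191):print(z,fit([(s,(388,160,415,192))],"blue",(456.6,304.6,.748),z,None if 0 else z-22))
print("red",fit([(s,(380,220,408,252))],"red",(425,339,.745),81,59),fit([(t,(360,260,405,300))],"red",(425,339,.745),81,59))
# bay mouth inner rect corners from top at crop
print("mouth", [atz(t,d["at"],84)[:2] for d in models.landmark_of("top","bay_mouth")[:1]])
print("mouth s", [atz(s,d["at"],84)[:2] for d in models.landmark_of("scene","bay_mouth")[:1]])
E
python3 f2.py
```

```text
(array([454.15, 302.62,   0.71, 184.24]), np.float64(0.03861386138613865))
183 (array([457.18, 299.01,   0.72]), np.float64(0.07364592157058147))
187 (array([453.31, 303.63,   0.71]), np.float64(0.0835100873082425))
191 (array([450.21, 307.43,   0.71]), np.float64(0.09389007990645093))
red (array([425.08, 338.56,   0.72]), np.float64(0.14277640772708589)) (array([425.96, 339.68,   0.72]), np.float64(0.4252455996725337))
mouth [array([359.28, 281.8 ])]
mouth s [array([347.79, 284.54])]
```

```bash
cat > f3.py <<'E'
from fit import *
import pickle
np.set_printoptions(precision=2,suppress=True)
T=pickle.load(open("im0.pkl","rb"))["top"]
box=(355,245,418,305)
c=cv2.resize(T["color"].astype(float)[box[1]:box[3],box[0]:box[2]],None,fx=S,fy=S,interpolation=cv2.INTER_LINEAR)
r,g,b=c[...,0],c[...,1],c[...,2]
for th in(20,30,40):
    m=((r-b)>th).astype(np.uint8)
    n,l,st,_=cv2.connectedComponentsWithStats(m);k=1+np.argmax(st[1:,4]);m=(l==k).astype(np.uint8)
    m=cv2.morphologyEx(m,cv2.MORPH_CLOSE,np.ones((8*S,8*S),np.uint8))
    def cost(p,cz):
        A=rend(T,corners(*p,38,0,19,48.25),box,m.shape)
        rx,ry=p[0]-23.25*np.sin(p[2]),p[1]+23.25*np.cos(p[2])
        A|=rend(T,corners(rx,ry,p[2],81,38),box,m.shape)
        if cz: A[:]=0;A|=rend(T,corners(*p,38,38,19,48.25),box,m.shape);A|=rend(T,corners(rx,ry,p[2],81,38),box,m.shape)
        return 1-(A&m).sum()/(A|m).sum()
    for cz in(0,1):
        s=np.array([440.,322,.745]);sim=np.array([s,s+[4,0,0],s+[0,4,0],s+[0,0,.1]])
        q=minimize(cost,s,args=(cz,),method="Nelder-Mead",options=dict(initial_simplex=sim,xatol=.02,fatol=1e-5))
        print(th,cz,q.x,q.fun)
m3=c.copy().astype(np.uint8);m3[cv2.morphologyEx(m,cv2.MORPH_GRADIENT,np.ones((3,3),np.uint8))>0]=(0,255,0)
cv2.imwrite("pics/m3.png",m3[:,:,::-1])
E
python3 f3.py
```

```text
20 0 [441.42 321.91   0.73] 0.07362185336461868
20 1 [440.95 322.65   0.72] 0.118921598646895
30 0 [441.02 322.45   0.72] 0.04686535246901491
30 1 [441.31 323.17   0.7 ] 0.0843858072182696
40 0 [440.58 322.37   0.72] 0.04462253122500459
40 1 [440.78 323.59   0.71] 0.061197178663643825
```

View pics/m3.png

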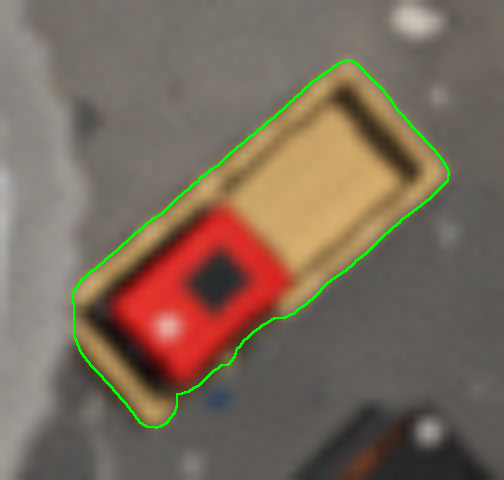

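```bash
python3 go.py 457.1 306.4 272 .73
```

```text
t 9.1 pos [455.889 304.886 332.578] yaw 0.7488476965974895 tilt [-0.001 -0.001 -1.   ] F [-0.182  0.096 -2.279] gap 25.220097592650532
units x y z turn [0.007 0.05  1.514] 0.21597869371584638
```

>>> servo_tool --deltas '[0,0.04,0.5,0.21,1,0,0,0.5,0,1,0,0,0.4,0,1,0,0,0,0,1,0,0,0,0,1]'

```text
clock: 9.6
tool_pos: [457.7, 306.1, 277.1]
tool_rot: [0.408, 0.913, -0.0, -0.0]
ft_force: [0.3, 0.0, -1.6]
finger_gap: 25.1
```

```bash
python3 go.py 457.1 306.4 260 .73; python3 look.py b
```

```text
t 9.6 pos [457.667 306.13  277.093] yaw 0.7301711998633439 tilt [-0. -0. -1.] F [ 0.343  0.044 -1.623] gap 25.14380617223479
units x y z turn [ 0.014 -0.006  0.427] 0.001961805924565738
```

View pics/bs.png

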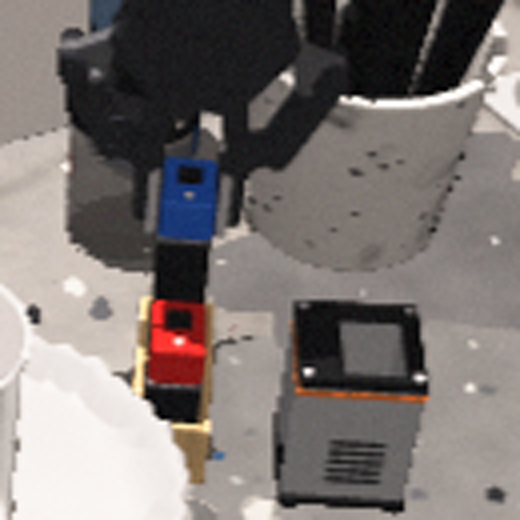

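>>> servo_tool --deltas '[0.01,0,0.2,0,1,0,0,0.1,0,1,0,0,0.1,0,1,0,0,0.1,0,1,0,0,0,0,1]'

```text
clock: 10.2
tool_pos: [457.6, 306.2, 256.2]
tool_rot: [0.408, 0.913, -0.0, -0.0]
ft_force: [-0.3, -0.2, -1.9]
finger_gap: 25.5
```

>>> servo_tool --deltas '[0,0,0.1,0,1,0,0,0.1,0,1,0,0,0,0,1]'

```text
clock: 10.5
tool_pos: [457.6, 306.3, 248.4]
tool_rot: [0.408, 0.913, -0.0, -0.0]
ft_force: [-1.5, 1.1, -2.0]
finger_gap: 25.3
```

>>> servo_tool --deltas '[0,0,0.1,0,1,0,0,0.1,0,1,0,0,0,0,1]'

```text
clock: 10.8
tool_pos: [457.6, 306.3, 240.3]
tool_rot: [0.408, 0.913, -0.0, -0.0]
ft_force: [-0.3, -0.3, -1.7]
finger_gap: 25.4
```

>>> servo_tool --deltas '[0,0,0.1,0,1,0,0,0.1,0,1,0,0,0,0,1]'

```text
clock: 11.1
tool_pos: [457.6, 306.3, 232.3]
tool_rot: [0.408, 0.913, -0.0, -0.0]
ft_force: [0.6, -0.2, -1.9]
finger_gap: 24.7
```

>>> servo_tool --deltas '[0,0,0.07,0,1,0,0,0,0,1]'

```text
clock: 11.3
tool_pos: [457.7, 306.3, 229.8]
tool_rot: [0.408, 0.913, -0.0, -0.0]
ft_force: [0.3, 0.5, -2.6]
finger_gap: 25.0
```

>>> servo_tool --deltas '[0,0,0.04,0,1,0,0,0,0,1]'

```text
clock: 11.5
tool_pos: [457.7, 306.3, 228.4]
tool_rot: [0.408, 0.913, -0.0, -0.0]
ft_force: [-0.0, -0.2, -2.6]
finger_gap: 25.3
```

>>> servo_tool --deltas '[0,0,0.04,0,1,0,0,0,0,1]'

```text
clock: 11.7
tool_pos: [457.7, 306.3, 226.8]
tool_rot: [0.408, 0.913, -0.0, -0.0]
ft_force: [-0.4, -0.5, -1.8]
finger_gap: 25.3
```

>>> servo_tool --deltas '[0,0,0.04,0,1,0,0,0,0,1]'

```text
clock: 11.9
tool_pos: [457.8, 306.4, 226.5]
tool_rot: [0.408, 0.913, 0.001, 0.0]
ft_force: [-3.5, -1.5, 14.8]
finger_gap: 25.2
```

>>> servo_tool --deltas '[0,0,-0.03,0,0.6,0,0,0,0,0.3,0,0,0,0,0.05,0,0,0,0,0.05,0,0,0,0,0.05,0,0,-0.3,0,0.05,0,0,-0.6,0,0.05,0,0,-0.6,0,0.05,0,0,0,0,0.05]' --force 20

```text
clock: 12.8
tool_pos: [458.4, 306.6, 289.8]
tool_rot: [0.408, 0.913, 0.002, 0.001]
ft_force: [0.2, -0.3, -0.6]
finger_gap: 40.7
```

```bash
python3 look.py c; python3 go.py 427 341 290 .73
```

```text
t 12.9 pos [457.769 306.435 287.462] yaw 0.7298193350033586 tilt [ 0.001  0.001 -1.   ] F [-0.895 -0.915 -0.011] gap 40.905296857293706
units x y z turn [ 1.157  0.003 -0.064] -0.0020702683626592257
```

View pics/cs.png

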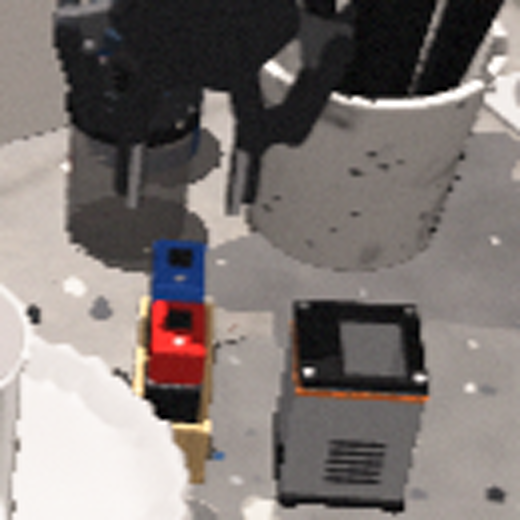

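>>> servo_tool --deltas '[0.4,0,0,0,0.1,0.4,0,0,0,0.15,0.35,0,0,0,0.15,0,0,0.6,0,0.15,0,0,0.1,0,0.15,0,0,0,0,0.15]'

```text
clock: 13.5
tool_pos: [426.8, 340.4, 257.6]
tool_rot: [0.408, 0.913, -0.001, -0.0]
ft_force: [-0.1, -0.4, 0.3]
finger_gap: 36.2
```

```bash
python3 look.py d; python3 go.py 426.8 340.9 232 .73
python3 - <<'E'
from h import *
import pickle
s=pickle.load(open("d.pkl","rb"))["scene"]
c=cv2.resize(s["color"][190:280,355:445],None,fx=7,fy=7,interpolation=cv2.INTER_CUBIC)
cv2.imwrite("pics/d2.png",np.clip(c.astype(float)*2,0,255).astype(np.uint8)[:,:,::-1])
E
```

```text
t 13.6 pos [427.324 340.436 258.65 ] yaw 0.7291767021296739 tilt [-0. -0. -1.] F [-0.025  0.461 -0.721] gap 36.78525545626491
units x y z turn [ 0.018 -0.002  0.666] -0.009434298650360046
```

View pics/d2.png

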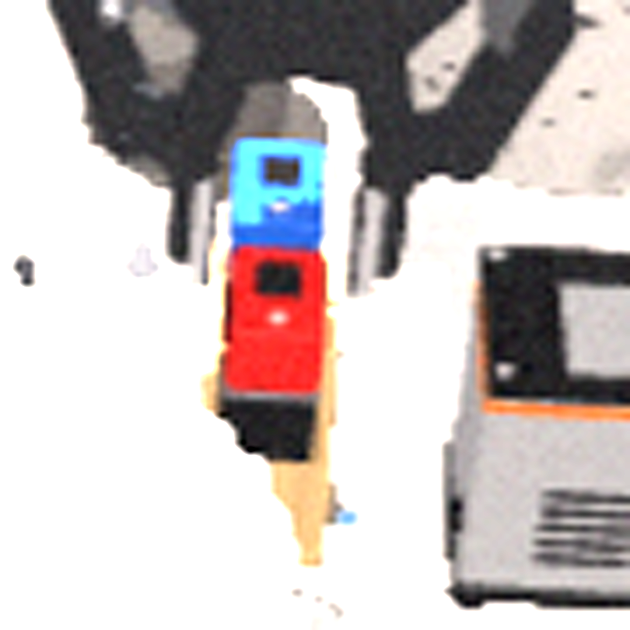

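View pics/dt.png

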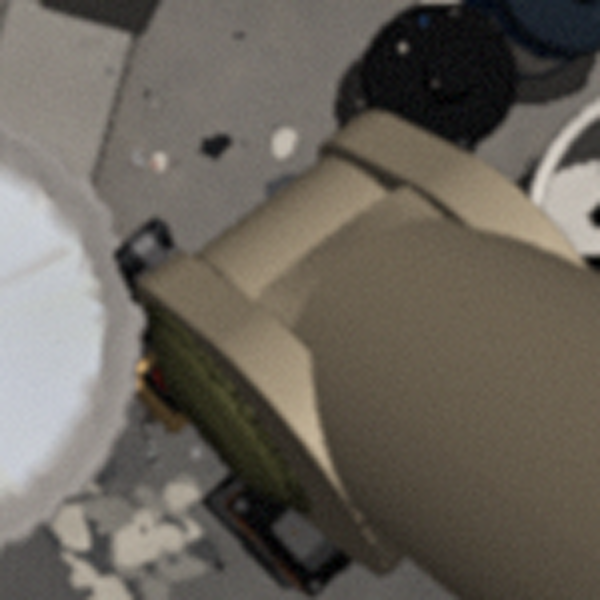

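>>> servo_tool --deltas '[0.01,-0.02,0.3,0,0.15,0,0,0.2,0,0.15,0,0,0.16,0,0.15,0,0,0,0,0.2,0,0,0,0,0.25]'

```text
clock: 14.1
tool_pos: [426.3, 340.3, 231.8]
tool_rot: [0.408, 0.913, -0.0, -0.0]
ft_force: [-0.6, 0.3, -0.6]
finger_gap: 32.0
```

>>> servo_tool --deltas '[0,0,0,0,0.3,0,0,0,0,0.34,0,0,0,0,0.36,0,0,0,0,0.36]'

```text
clock: 14.5
tool_pos: [426.2, 340.4, 232.3]
tool_rot: [0.408, 0.913, 0.0, 0.0]
ft_force: [-0.6, -0.4, 0.0]
finger_gap: 27.6
```

>>> servo_tool --deltas '[0,0,0,0,0.4,0,0,0,0,0.42,0,0,0,0,0.42]'

```text
clock: 14.8
tool_pos: [426.2, 340.5, 232.3]
tool_rot: [0.408, 0.913, 0.0, 0.0]
ft_force: [-1.3, -0.1, 5.0]
finger_gap: 25.6
```

>>> servo_tool --deltas '[0,0,0,0,1,0,0,0,0,1,0,0,-0.3,0,1,0,0,-0.5,0,1,0,0,-0.6,0,1,0,0,-0.6,0,1,0,0,-0.6,0,1,0,0,0,-0.34,1,0,0,0,0,1]' --force 40

```text
clock: 15.7
tool_pos: [426.0, 340.3, 336.7]
tool_rot: [0.394, 0.919, 0.001, 0.0]
ft_force: [-0.2, 0.1, -1.5]
finger_gap: 25.2
```

```bash
python3 look.py e; python3 go.py 354.2 283.6 336 .76
```

```text
t 15.8 pos [425.856 340.211 335.509] yaw 0.7593566464275355 tilt [-0.001 -0.001 -1.   ] F [-0.229 -1.24  -1.358] gap 25.255801083844535
units x y z turn [ 0.207 -2.274 -0.01 ] -0.007372288887374438
```

View pics/es.png

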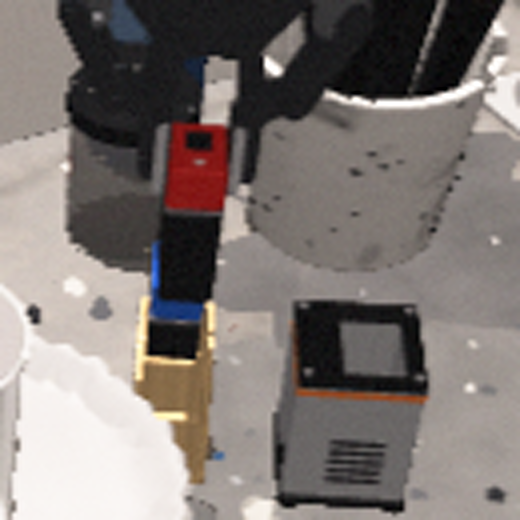

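>>> servo_tool --deltas '[0.05,-0.57,0,-0.01,1,0.05,-0.57,0,0,1,0.05,-0.57,0,0,1,0.05,-0.56,0,0,1,0,0,0,0,1,0,0,0,0,1]'

```text
clock: 16.4
tool_pos: [354.8, 283.6, 335.6]
tool_rot: [0.394, 0.919, -0.0, -0.0]
ft_force: [-0.5, -0.2, -2.2]
finger_gap: 24.9
```

```bash
python3 go.py 354.2 283.6 316 .76; python3 go.py 354.2 283.6 316 .76|head -1;python3 look.py f
```

```text
t 16.4 pos [354.81  283.631 335.603] yaw 0.7601650694477041 tilt [-0.001 -0.001 -1.   ] F [-0.451 -0.203 -2.202] gap 24.86357496983406
units x y z turn [ 0.01  -0.011  0.49 ] 0.001891556535998962
t 16.4 pos [354.81  283.631 335.603] yaw 0.7601650694477041 tilt [-0.001 -0.001 -1.   ] F [-0.451 -0.203 -2.202] gap 24.86357496983406
```

View pics/fs.png

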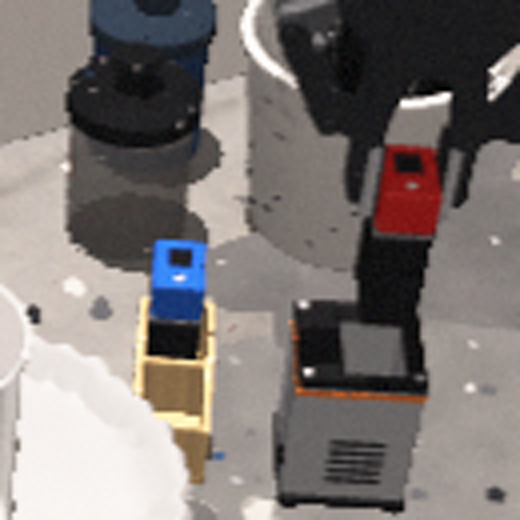

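>>> servo_tool --deltas '[0.01,-0.01,0.25,0,1,0,0,0.25,0,1,0,0,0,0,1,0,0,0,0,1]'

```text
clock: 16.9
tool_pos: [354.3, 283.7, 315.4]
tool_rot: [0.394, 0.919, -0.001, -0.0]
ft_force: [-0.4, -0.1, -1.0]
finger_gap: 25.4
```

>>> servo_tool --deltas '[0,0,0.06,0,1,0,0,0.06,0,1,0,0,0,0,1]'

```text
clock: 17.2
tool_pos: [354.3, 283.6, 311.2]
tool_rot: [0.394, 0.919, -0.0, -0.0]
ft_force: [-0.3, 0.5, -1.7]
finger_gap: 25.0
```

>>> servo_tool --deltas '[0,0,0.06,0,1,0,0,0.06,0,1,0,0,0,0,1]'

```text
clock: 17.5
tool_pos: [354.2, 283.6, 306.2]
tool_rot: [0.394, 0.919, -0.0, -0.0]
ft_force: [-0.0, -0.4, -0.7]
finger_gap: 25.3
```

Foot about 5 mm under the rim, no resistance.

>>> servo_tool --deltas '[0,0,0.06,0,1,0,0,0.06,0,1,0,0,0,0,1]'

```text
clock: 17.8
tool_pos: [354.2, 283.7, 301.4]
tool_rot: [0.394, 0.919, -0.0, -0.0]
ft_force: [0.4, 0.0, -1.2]
finger_gap: 25.2
```

>>> servo_tool --deltas '[0,0,0.06,0,1,0,0,0.06,0,1,0,0,0,0,1]'

```text
clock: 18.1
tool_pos: [354.2, 283.6, 296.6]
tool_rot: [0.394, 0.919, -0.0, -0.0]
ft_force: [0.7, -0.3, -1.3]
finger_gap: 25.2
```

>>> servo_tool --deltas '[0,0,0.08,0,1,0,0,0.08,0,1,0,0,0,0,1]'

```text
clock: 18.4
tool_pos: [354.2, 283.6, 290.1]
tool_rot: [0.394, 0.919, -0.0, -0.0]
ft_force: [0.2, 0.3, -1.4]
finger_gap: 25.3
```

>>> servo_tool --deltas '[0,0,0.1,0,1,0,0,0.1,0,1,0,0,0,0,1]'

```text
clock: 18.7
tool_pos: [354.2, 283.6, 282.0]
tool_rot: [0.394, 0.919, -0.0, -0.0]
ft_force: [-0.2, 0.6, -1.0]
finger_gap: 25.4
```

>>> servo_tool --deltas '[0,0,0.1,0,1,0,0,0.06,0,1,0,0,0,0,1]'

```text
clock: 19.0
tool_pos: [354.3, 283.6, 275.7]
tool_rot: [0.394, 0.919, -0.0, -0.0]
ft_force: [0.2, 0.4, -2.0]
finger_gap: 25.1
```

>>> servo_tool --deltas '[0,0,0.06,0,1,0,0,0,0,1]'

```text
clock: 19.2
tool_pos: [354.3, 283.7, 273.5]
tool_rot: [0.394, 0.919, -0.0, -0.0]
ft_force: [-0.2, 0.6, -1.2]
finger_gap: 25.5
```

>>> servo_tool --deltas '[0,0,0.05,0,1,0,0,0,0,1]'

```text
clock: 19.4
tool_pos: [354.3, 283.7, 271.5]
tool_rot: [0.394, 0.919, -0.0, -0.0]
ft_force: [0.5, 0.2, -1.2]
finger_gap: 25.2
```

>>> servo_tool --deltas '[0,0,0.05,0,1,0,0,0,0,1]'

```text
clock: 19.6
tool_pos: [354.4, 283.7, 269.7]
tool_rot: [0.394, 0.919, 0.0, 0.0]
ft_force: [-0.8, -1.2, 2.0]
finger_gap: 25.0
```

>>> servo_tool --deltas '[0,0,0,0,0.4,0,0,0,0,0.2,0,0,0,0,0.1,0,0,0,0,0.05,0,0,0,0,0.05,0,0,-0.4,0,0.05,0,0,-0.7,0,0.05,0,0,-0.2,0,1,0,0,0,0,1,0,0,0,0,1,0,0,0,0,1,0,0,0,0,1]' --force 20

```text
clock: 20.8
tool_pos: [354.2, 283.6, 320.9]
tool_rot: [0.394, 0.919, -0.001, -0.0]
ft_force: [-0.1, -0.3, -0.5]
finger_gap: -0.1
```

```bash
python3 look.py g; python3 go.py 354.2 283.6 297 .76
```

```text
t 20.9 pos [354.243 283.633 321.105] yaw 0.7603830977746202 tilt [-0.001 -0.001 -1.   ] F [-0.233 -0.421  0.166] gap 0.3122668770769543
units x y z turn [ 0.    -0.001  0.603] 0.004389977125318299
```

View pics/gs.png

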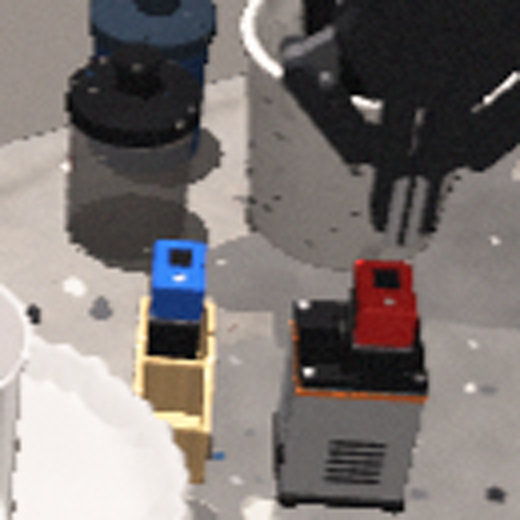

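>>> servo_tool --deltas '[0,0,0.4,0,1,0,0,0.15,0,1,0,0,0.05,0,1,0,0,0.05,0,1,0,0,0,0,1]'

```text
clock: 21.4
tool_pos: [354.4, 283.7, 295.7]
tool_rot: [0.394, 0.919, -0.0, 0.0]
ft_force: [0.4, -0.1, -0.3]
finger_gap: 0.1
```

>>> servo_tool --deltas '[0,0,0.05,0,1,0,0,0.05,0,1,0,0,0,0,1]'

```text
clock: 21.7
tool_pos: [354.4, 283.7, 291.8]
tool_rot: [0.394, 0.919, 0.0, 0.0]
ft_force: [-0.1, -0.1, 1.8]
finger_gap: 0.3
```

>>> servo_tool --deltas '[0,0,0.05,0,1,0,0,0.05,0,1,0,0,0,0,1]'

```text
clock: 22.0
tool_pos: [354.4, 283.7, 287.5]
tool_rot: [0.394, 0.919, 0.0, 0.0]
ft_force: [0.1, 0.6, 3.0]
finger_gap: -0.2
```

Contact near 293; going on toward about 270.

>>> servo_tool --deltas '[0,0,0.05,0,1,0,0,0.05,0,1,0,0,0.05,0,1,0,0,0.05,0,1,0,0,0,0,1]'

```text
clock: 22.5
tool_pos: [354.4, 283.7, 279.5]
tool_rot: [0.394, 0.919, 0.0, 0.0]
ft_force: [-0.5, 0.3, 5.6]
finger_gap: -0.1
```

>>> servo_tool --deltas '[0,0,0.05,0,1,0,0,0.05,0,1,0,0,0.05,0,1,0,0,0.05,0,1,0,0,0,0,1]'

```text
clock: 23.0
tool_pos: [354.4, 283.8, 271.6]
tool_rot: [0.394, 0.919, 0.0, 0.0]
ft_force: [0.3, 0.1, 6.3]
finger_gap: 0.2
```

>>> servo_tool --deltas '[0,0,0.03,0,1,0,0,0.02,0,1,0,0,0,0,1]'

```text
clock: 23.3
tool_pos: [354.4, 283.8, 269.7]
tool_rot: [0.394, 0.919, 0.0, 0.0]
ft_force: [0.7, 0.6, 5.9]
finger_gap: 0.1
```

>>> servo_tool --deltas '[0,0,0.03,0,1,0,0,0.02,0,1,0,0,0,0,1]'

```text
clock: 23.6
tool_pos: [354.4, 283.7, 267.8]
tool_rot: [0.394, 0.919, 0.0, 0.0]
ft_force: [0.6, -0.4, 6.6]
finger_gap: -0.2
```

>>> servo_tool --deltas '[0,0,0.02,0,1,0,0,0.01,0,1,0,0,0,0,1]'

```text
clock: 23.9
tool_pos: [354.4, 283.8, 266.6]
tool_rot: [0.394, 0.919, 0.0, 0.0]
ft_force: [-0.5, 0.6, 7.0]
finger_gap: -0.5
```

>>> servo_tool --deltas '[0,0,0.015,0,1,0,0,0,0,1]'

```text
clock: 24.1
tool_pos: [354.4, 283.7, 266.0]
tool_rot: [0.394, 0.919, 0.0, 0.0]
ft_force: [0.8, -0.6, 7.0]
finger_gap: 0.1
```

>>> servo_tool --deltas '[0,0,0.012,0,1,0,0,0,0,1]'

```text
clock: 24.3
tool_pos: [354.4, 283.8, 265.5]
tool_rot: [0.394, 0.919, 0.0, 0.0]
ft_force: [0.3, 0.4, 7.6]
finger_gap: -0.2
```

>>> servo_tool --deltas '[0,0,0.012,0,1,0,0,0,0,1]'

```text
clock: 24.5
tool_pos: [354.4, 283.8, 265.1]
tool_rot: [0.394, 0.919, 0.0, 0.0]
ft_force: [-0.1, -0.3, 9.9]
finger_gap: -0.1
```

The rubber stop is felt (about 10 N), so letting up.

>>> servo_tool --deltas '[0,0,-0.1,0,1,0,0,-0.3,0,1,0,0,-0.8,0,1,0,0,-0.8,0,1,0,0,0,0,1,0,0,0,0,1,0,0,0,0,1,0,0,0,0,1]'

```text
clock: 25.3
tool_pos: [354.1, 283.5, 343.9]
tool_rot: [0.394, 0.919, -0.001, -0.0]
ft_force: [-0.7, 0.1, 0.2]
finger_gap: 0.3
```

```bash
python3 look.py k; cat >f5.py <<'E'
from fit import *
import pickle
np.set_printoptions(precision=2,suppress=True)
s=pickle.load(open("k.pkl","rb"))["scene"]
print("red",fit([(s,(430,205,465,250))],"red",(351.6,282.5,.76),96,84,True))
print("blue",fit([(s,(380,200,410,235))],"blue",(455,304,.73),81,59,True))
E
python3 f5.py
```

```text
red (array([350.21, 285.44,   0.67,  96.98]), np.float64(0.26284606866002214))
blue (array([456.45, 304.15,   0.76,  79.36]), np.float64(0.04778899236045275))
```

View pics/ks.png

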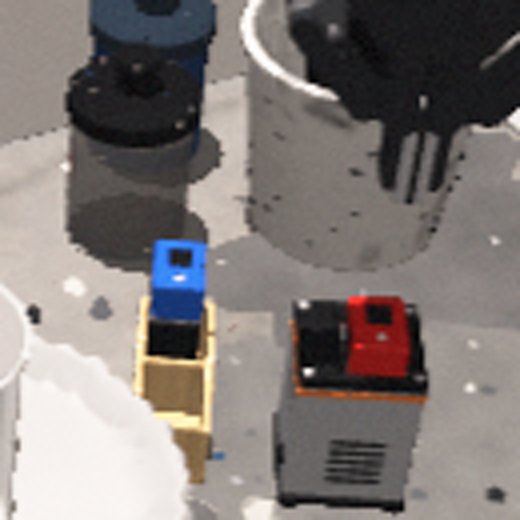

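```bash
python3 -c "
from station import ticket
print(ticket.close_job())"
```

```text
the job is handed in; nothing more can be done
None
```

The packs are swapped: the blue pack stands in the holder pocket that was free, and the red pack is held down in the charger. I handed the job in at about 25 s; no verdict was reported.

- **Blue pack:** I pressed it with shut fingers, at most 8 N at the wrist. It sprang up on its own, which I saw in the scene camera picture. I lifted it out and lowered it into the free pocket until it met the floor. The wrist read about 15 N at that moment, against the holder rather than the charger. Then I let it go.
- **Red pack:** I lowered it onto the lift plate, let go, and pressed it down until I felt the rubber stop, at about 10 N.

**Last checks (scene camera only, taken after letting go):**
- **Red:** its head stands about 13 mm out of the bay, which is the held position. The fit of its outline was poor (26% of the outline area mismatched) and put it about 3 mm from where I expected. I relied on the picture and the feel of the stop instead.
- **Blue:** it is upright in its pocket, and the fit put its top at 79 mm, where 81 mm was expected.
- **Bottle:** it looked unmoved in the picture, but I did not measure it.

**Calibration offset:** positions from the scene camera differed from the arm's by about 2–3 mm. I corrected for this using the positions where the gripper closed on the packs.

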